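Reset the air-table pressure regulator: unlock, adjust, relock

TASK

Bring the vibration-isolation table's air pressure up to its set point: with the two-pin ring spanner loosen the regulator's lock ring, leave the spanner standing on the ring while you turn the knob until the gauge's long needle stands over the short set hand, then tighten the lock ring fully again with the spanner. Do not force the knob while the ring is tight, finish with the spanner lying pins down on the rubber mat, and leave the other things on the bench where they are.

Things in the scene. Friction and masses are not known exactly. Their poses are not given: they have to be found in the camera images.
- regulator: Air pressure regulator, fixed to the bench: grey square body 80 mm wide on an aluminium base plate, round grey bonnet of 84 mm diameter on top. Origin: underside, on the vertical axis of ring and knob. An inlet valve and an outlet coupler (no higher than 62 mm) reach 90 mm to both sides along y; the gauge's centre is 125 mm along x from the axis, its top 88 mm above the bench.
- ring_face (a point): Centre of the lock ring's upper face, on the regulator's axis, 112.5 mm above the bench. Flat bare-steel ring, 73 mm outside diameter, let into the bonnet so that only its face shows and fingers cannot take it. Two round holes, 11.5 mm diameter, 9.5 mm deep, lie at +28 and -28 mm along this point's x axis (z up; the frame turns with the ring). The bonnet's rim is 0.5 mm lower than the face.
- lock_ring (a joint): Turn of the lock ring, rad: 0 = fully tight (its stop, as at the start), grows anticlockwise seen from above (right-hand thread), to 1.4 at most. It takes about 0.1 N m when loose, rising to about 0.8 N m for the last of the tightening, 0.7 N m to break it loose, and stays where it is left. Below 0.35 rad it clamps the knob's spindle; from 0.45 rad on the knob turns freely.
- knob_grip (a point): Middle of the grip of the black fluted adjuster knob, on the regulator's axis, 46 mm above the ring's face. The grip is 36 mm in diameter, from 28 to 62 mm above the ring's face, on a 24 mm stem. It turns about the vertical axis without rising, with about 0.06 N m when free (clamped, it yields only to force). With the spanner on the ring, the knob's top 30 mm stand out above the spanner's neck.
- needle (a joint): Reading of the gauge's long thin needle in rad: 0 where it starts, at half past ten (twelve o'clock is the dial's far side from the knob), grows clockwise seen from above. The needle moves 0.75 rad for each rad the knob is turned, in the same direction: turning the knob clockwise from above raises the pressure.
- set_hand (a joint): Where the gauge's short broad arrow-shaped set hand stands, in rad on the same scale as the needle (0 at half past ten, grows clockwise). It stays put: it lies 0.5 to 0.95 rad clockwise of the needle's starting place. The needle is over it when the two readings are equal. One small division of the dial is 0.094 rad.
- needle_tip (a point): Point of the gauge's needle, 40 mm from the gauge's centre; its x axis points outward along the needle. The gauge is a round steel case of 102 mm diameter with a white dial facing up, 80 mm above the bench.
- set_hand_tip (a point): Point of the set hand, 33 mm from the gauge's centre; its x axis points outward along the hand.
- spanner_grip (a point): Middle of the round grip neck of the steel two-pin ring spanner, on its axis (z up). Neck: 54 mm outside diameter, 22 mm high, on a boss of 68 mm diameter and 10 mm height; a 44 mm bore goes right through both and passes over the knob. Boss underside 21 mm below this point. Mass about 0.4 kg, centre of mass on the axis.
- spanner_foot (a point): Centre of the underside of the spanner's boss, 21 mm below spanner_grip; it meets ring_face when both pins are home, and the spanner stands there by itself. Two pins, 7 mm diameter, 8 mm long, tips tapered, point down at +28 and -28 mm along this point's x axis. Two arms, 12 mm thick, run along y, 7 mm above this point, to black balls of 30 mm diameter at 85 mm from the axis (200 mm over all).
- mat: Black rubber mat, 270 mm long (its x axis) and 160 mm wide (y), 4 mm thick, fixed flat on the bench; origin at the centre of its underside. The spanner lies on it at the start, standing level on pin tips and balls, spanner_grip 33 mm above the bench.
- petri_dish: Bystander: closed clear dish of 60 mm diameter, 15 mm high, near the middle of the bench; origin at the centre of its underside.
- dish_stack: Bystander: stack of three clear dishes of 90 mm diameter, 70 mm high, at the back; origin at the centre of its underside.
- open_wrench: Bystander: flat steel open-ended wrench, 180 mm long, lying near the robot; origin at the centre of its underside.
- screwdriver: Bystander: screwdriver with black handle, 200 mm long, lying on the left; origin at the centre of its underside.
- medium_bottle: Bystander: glass bottle, 68 mm diameter, 150 mm high, on the right; origin at the centre of its underside.
Things that resemble listed ones, but are neither listed nor needed, are in the scene too. Of the things that look like the part that bears spanner_grip, take the one that is farthest to the robot's left at the start.

How it is judged:
By the outcome, as a careful person would: the job done as asked, in the order asked, and still so for the second after the job is handed in, with the robot touching nothing.
It also fails if it takes over 61 s, if anything falls off the work surface, if the arm or the gripper's body presses on something with over 40 N, if the wrist force passes 120 N, or if a joint passes its speed limit or range.

ROBOT

A 6-joint arm with a two-finger parallel gripper is mounted at the origin on the work surface. World frame = base frame: x ahead of the robot, y to its left, z up, the work surface at z = 0. Lengths are in m, angles in rad, forces in N, time in s.
With the tool pointing down it reaches from about 0.325 to 0.875 m from the base axis. Payload 4.4 kg.
Tool frame: the origin (TCP) lies at the very end of the fingers, on their centre line; the grasp point (between the pads) lies 19 mm behind it; z points along the fingers, y is the line along which they close (so a half turn about z gives the same grasp; the last joint's range is limited). The gripper opens to 85 mm and grips with 20 to 120 N. Pads are 22 mm wide; open, the fingers measure 114 mm over their backs; the gripper's body (76 mm by 85 mm) begins 54 mm behind the grasp point. The pads swing forward as they close: fully open they stand 13 mm farther back than shut.
Start: joints at [-1.381, 0.207, 1.542, -0, 1.393, -0.15], TCP at [0.192, -0.542, 0.231] pointing down, gripper open.
Joint ranges: [-2.73, 2.73], [-0.86, 2.22], [0.23, 2.46], [-1.11, 4.25], [0.08, 2.63], [-2.82, 2.82]. Speed limits (rad/s): [2.79, 2.79, 3.14, 3.14, 3.14, 3.14].

INTERFACE

Orientations are given as a rotation vector (axis times angle).
In Python, from station import sense, vision, workorder gives the robot as it stands.
- The arm moves only by the tool apply_moves, never from a script. Its argument "plan" is a list of rows, each a list of 2 entries, a list of its own where there are three numbers: the shift along the tool's x, y, z in mm, then the turn, a rotation vector about the tool's x, y, z in degrees. A call has exactly 10 rows; each row is the pose to reach, as a shift and turn from the pose commanded when the call began, along the tool's axes at that moment; what a row does not reach only later rows make up. A row lasts 1/10 s, in which the tool goes at most 50 mm and 8.59 degrees, less where a joint would pass 70% of its speed; a pose out of reach is approached as far as the arm can. A call with a gripper value outside its range is refused whole. "fingers" is the closure, from 0 (fully open) to 1 (shut), set as the call begins (left out, the last holds). The fingers move at their own pace and stop on an object; "grip_force" is the grip in N (left out, the last holds). Time passes only in rows, so rows that repeat a pose let the fingers close, or fill a call up. It gives the time, the measured TCP pose, the force, the opening and the grip force at its end, in the units of the state.
- sense(): the state, without advancing time (a new reading comes with each control period).
- vision.grab_frame(name): name is "scene" or "top" or "wrist"; returns the picture (400x640x3 uint8, red, green, blue); there is no depth.
- vision.camera_model(name): a dict with "fov_y" (degrees; the focal length in pixels is half the picture's height over the tangent of half this angle, whatever the lens; pixels are square), "cx", "cy" (the principal point, pixels), "dist" ([k1, k2, p1, p2, k3] as OpenCV has them; the pictures are not rectified), "pose" (4x4, takes a point from camera to world coordinates); the wrist camera has in their place "hand_eye" (4x4, takes a point from camera to tool coordinates, whose origin is the TCP and whose axes are the flange's). Camera axes: x right, y down, z forward; pixel columns grow to the right and rows downward; lengths in m; the calibration is good to about 2 mm. A picture is of the moment at which its call begins: read the wrist's pose just before it. camera_model takes no time and is no camera call.
- workorder.finish_job(): hands the job in; it is judged then, once.
Trained networks look in the newest picture that a camera, given by its name, has taken for a name from the list of things; names that differ only in an ending like _2 or _b are one class to them, and where a whole thing is asked for, a point or a joint stands for the part that bears it (a point fixed in the world has none). Each returns a list of dicts, best first, with "score" (0 to 1); they miss things now and then, are a little off and sometimes report something else, mostly with a low value. They report only what shows in the picture. A call takes as long as a camera call. They do not tell look-alikes from the thing itself.
- vision.silhouettes(target, camera): "region" (400x640 bool, what is visible of it) and "bbox" ([left, top, right, bottom] in pixels, round what is visible of it).
The state is a dict: "time": time; "qpos": joint angles; "joint_vel": joint speeds; "joint_efforts": joint torques, N m; "eef_pos": TCP position; "tool_rot": TCP orientation; "ft_force": force on the tool from outside, world axes, zero at the start; "wrist_torque": the same for the moment, N m; "width": opening from 0.0 (shut) to 1.0 (fully open); "grasp_force": force on a finger pad.
Only numpy, scipy, OpenCV 4.12 (cv2) and the standard library are available. Lean on these libraries where they do the work, as an engineer would, in place of code of your own. Each camera call takes 0.05 s, during which the arm holds its last target. There are 200 camera calls.

## Working session

There is one attempt and no reset: what is moved stays moved. The work goes in short steps, Python scripts to look and compute and a tool call to move; the robot and the scene stay as the last step left them, time stands still between calls to the robot, and variables do not carry over. Pictures are saved under pics/ and viewed, at most 10 in all, crops included, and the job is handed in when it is done.

Besides the shell and the picture viewer there is one more tool, called as a command line: name --argument value ..., lists and objects as JSON in quotes. apply_moves: Moves the arm, as the interface text tells. Its arguments: {"type":"object","properties":{"plan":{"type":"array"},"fingers":{"type":"number"},"grip_force":{"type":"number"}},"required":["plan"]}

```bash
ls; mkdir -p pics
python3 - <<'E'
from station import sense, vision, workorder
import cv2
s=sense();print({k:s[k] for k in('time','qpos','eef_pos','tool_rot','ft_force','width')})
for n in("scene","top","wrist"):
    m=vision.camera_model(n);print(n,m)
ims=[vision.grab_frame(n) for n in("top","scene")]
for n,i in zip(("top","scene"),ims): cv2.imwrite(f"pics/{n}0.png",i[...,::-1])
for t in("spanner_grip","mat","regulator","knob_grip","needle","set_hand"):
    for c in("top","scene"):
        print(t,c,[(round(d["score"],2),[int(x) for x in d["bbox"]]) for d in vision.silhouettes(t,c)])
E
```

```text
pics
{'time': 0.0, 'qpos': array([-1.38050397e+00,  2.07452801e-01,  1.54298951e+00, -1.02946155e-06,
        1.39346313e+00, -1.50511360e-01]), 'eef_pos': array([ 0.19202765, -0.54117819,  0.23009026]), 'tool_rot': array([-3.09381315e+00, -5.32354415e-01,  7.37925783e-05]), 'ft_force': array([-0.54189653, -0.89789867,  0.33802675]), 'width': 1.0020299598388447}
scene {'fov_y': 46.884438563467235, 'cx': 310.20250800394535, 'cy': 203.95778135885095, 'dist': array([-0.00274831,  0.        ,  0.        ,  0.        ,  0.        ]), 'pose': array([[-0.84378565,  0.28914859, -0.45212706,  1.07830267],
       [ 0.53608654,  0.41448677, -0.73539917,  0.9607942 ],
       [-0.02523895, -0.8628985 , -0.50474665,  0.78267612],
       [ 0.        ,  0.        ,  0.        ,  1.        ]])}
top {'fov_y': 48.713184294619396, 'cx': 317.20659514907913, 'cy': 190.947473752082, 'dist': array([0.02780575, 0.        , 0.        , 0.        , 0.        ]), 'pose': array([[-0.00658956, -0.98402327,  0.1779179 ,  0.25492072],
       [-0.99997636,  0.00613497, -0.00310511,  0.01720569],
       [ 0.00196398,
[... 616 characters left out ...]
00e+00]])}
spanner_grip top [(0.83, [387, 164, 402, 222]), (0.66, [400, 267, 458, 289])]
spanner_grip scene [(0.67, [299, 156, 331, 183]), (0.56, [231, 189, 292, 211])]
mat top [(0.73, [259, 183, 278, 202]), (0.63, [371, 157, 422, 233]), (0.4, [247, 144, 295, 214])]
mat scene [(0.61, [212, 184, 303, 231])]
regulator top [(0.73, [243, 142, 296, 215]), (0.73, [309, 107, 338, 139])]
regulator scene [(0.7, [265, 216, 371, 311]), (0.48, [189, 159, 214, 204])]
knob_grip top []
knob_grip scene [(0.84, [332, 216, 350, 248])]
needle top [(0.72, [245, 141, 297, 213])]
needle scene [(0.23, [310, 220, 361, 242]), (0.15, [325, 232, 353, 250])]
set_hand top [(0.32, [259, 183, 279, 202])]
set_hand scene []
```

Run:
```python
import cv2
i=cv2.imread("pics/top0.png");cv2.imwrite("pics/top1.png",cv2.resize(i[90:310,200:490],None,fx=2.7,fy=2.7,interpolation=cv2.INTER_CUBIC))
i=cv2.imread("pics/scene0.png");cv2.imwrite("pics/scene1.png",cv2.resize(i[130:340,160:420],None,fx=2.8,fy=2.8,interpolation=cv2.INTER_CUBIC))
```

```text
(no output)
```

View pics/top1.png

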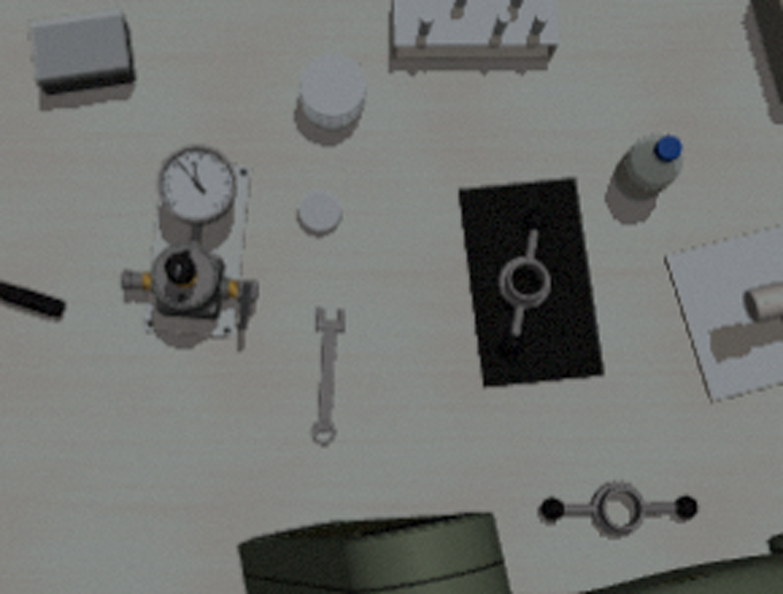

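View pics/scene1.png

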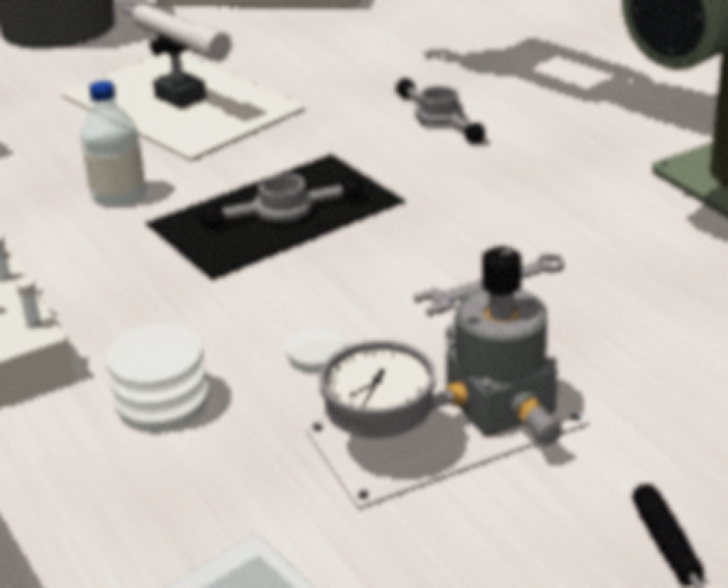

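Top view: the regulator is upper left (knob ≈ crop (180,267), gauge ≈ (198,184)). One spanner is on the mat at (525,281) with arms roughly vertical in the image. The look-alike is bottom right at (617,509), farther to the robot's right, so the mat spanner is the one to use.

```bash
cat > h.py <<'E'
import numpy as np, cv2
from scipy.spatial.transform import Rotation as R
from station import sense, vision, workorder
def model(n,s=None):
    m=vision.camera_model(n); f=200/np.tan(np.radians(m["fov_y"]/2))
    K=np.array([[f,0,m["cx"]],[0,f,m["cy"]],[0,0,1]])
    if n=="wrist":
        T=np.eye(4);T[:3,:3]=R.from_rotvec(s["tool_rot"]).as_matrix();T[:3,3]=s["eef_pos"];P=T@m["hand_eye"]
    else: P=m["pose"]
    return K,np.array(m["dist"]),P
def px2z(M,uv,z):
    K,d,P=M; p=cv2.undistortPoints(np.array(uv,float).reshape(-1,1,2),K,d).reshape(-1,2)
    r=np.c_[p,np.ones(len(p))]@P[:3,:3].T; c=P[:3,3]; z=np.broadcast_to(z,(len(p),))
    return c+r*((z-c[2])/r[:,2])[:,None]
def proj(M,X):
    K,d,P=M; Rt=P[:3,:3].T; X=np.array(X,float).reshape(-1,3)
    return cv2.projectPoints(X,cv2.Rodrigues(Rt)[0],-Rt@P[:3,3],K,d)[0].reshape(-1,2)
def yaw(s=None):
    s=s or sense(); x=R.from_rotvec(s["tool_rot"]).as_matrix()[:,0]; return np.degrees(np.arctan2(x[1],x[0]))
def to_tool(dx,dy,s=None):
    "world shift (m) -> tool x,y mm"
    s=s or sense(); return 1000*(R.from_rotvec(s["tool_rot"]).as_matrix().T@[dx,dy,0])
E
python3 - <<'E'
from h import *
M=model("top"); c=lambda x,y:(200+x/2.7,90+y/2.7)
for n,p,z in(("span",c(526,281),.044),("armA",c(532,235),.019),("armB",c(515,335),.019),("knobtop",c(180,262),.1745),("bonnet",c(188,271),.112),("gauge",c(199,185),.084),
 ("mat1",c(460,188),.004),("mat2",c(576,179),.004),("mat3",c(603,374),.004),("mat4",c(485,386),.004),("decoy",c(617,509),.044)):
    print(n,px2z(M,[p],z)[0].round(4))
M=model("scene"); c=lambda x,y:(160+x/2.8,130+y/2.8)
for n,p,z in(("span",c(282,184),.044),("knobtop",c(502,254),.1745),("gauge",c(378,379),.082)):print(n,px2z(M,[p],z)[0].round(4))
s=sense();print(yaw(s))
Ry=lambda a:None
E
```

```text
span [ 0.5183 -0.2598  0.044 ]
armA [ 0.5847 -0.2747  0.019 ]
armB [ 0.451  -0.2472  0.019 ]
knobtop [0.5214 0.1753 0.1745]
bonnet [0.5219 0.1723 0.112 ]
gauge [0.6391 0.1626 0.084 ]
mat1 [ 0.6534 -0.1827  0.004 ]
mat2 [ 0.6649 -0.3399  0.004 ]
mat3 [ 0.4006 -0.3633  0.004 ]
mat4 [ 0.3857 -0.208   0.004 ]
decoy [ 0.2276 -0.3625  0.044 ]
span [ 0.5216 -0.2541  0.044 ]
knobtop [0.5186 0.1843 0.1745]
gauge [0.6414 0.1705 0.082 ]
19.52634101579251
```

apply_moves --plan '[[[32,-36,-8],[0,0,1.5]],[[64,-72,-15],[0,0,3]],[[96,-109,-22],[0,0,4.5]],[[128,-145,-30],[0,0,6]],[[160,-181,-38],[0,0,7.5]],[[192,-218,-45],[0,0,9]],[[224,-254,-52],[0,0,10.5]],[[256,-290,-60],[0,0,12]],[[288,-326,-68],[0,0,13.5]],[[320,-363,-75],[0,0,15]]]'

```text
time: 1.7
eef_pos: [0.3729, -0.0911, 0.3072]
tool_rot: [3.138, 0.121, 0.003]
ft_force: [0.7, -0.1, 0.3]
width: 1.003
grasp_force: 0.0
```

Run:
```python
from h import *
s=sense();p=s["eef_pos"];print(s["time"],p,yaw(s),to_tool(.48-p[0],.173-p[1],s))
```

```text
1.7 [ 0.37290045 -0.09114141  0.30720523] 4.429097201529177 [ 1.27177910e+02 -2.55081899e+02 -5.09317692e-02]
```

apply_moves --plan '[[[18,-36,-6],[0,0,1.5]],[[36,-72,-12],[0,0,3]],[[54,-108,-18],[0,0,4.5]],[[72,-144,-24],[0,0,6]],[[90,-180,-30],[0,0,7.5]],[[108,-216,-36],[0,0,9]],[[122,-245,-40],[0,0,9.5]],[[127,-255,-43],[0,0,9.5]],[[127,-255,-43],[0,0,9.5]],[[127,-255,-43],[0,0,9.5]]]'

```text
time: 2.7
eef_pos: [0.4786, 0.1705, 0.3491]
tool_rot: [3.138, -0.137, -0.001]
ft_force: [-0.2, -0.3, -0.3]
width: 1.0
grasp_force: 0.0
```

Run:
```python
from h import *
s=sense();i=vision.grab_frame("wrist");cv2.imwrite("pics/w1.png",i[...,::-1])
print(s["time"],s["eef_pos"],yaw(s),s["qpos"])
M=model("wrist",s)
for t in("knob_grip","lock_ring","needle","set_hand"):
    print(t,[(round(d["score"],2),[int(x) for x in d["bbox"]]) for d in vision.silhouettes(t,"wrist")])
a=.521,.176
print(proj(M,[[*a,.1745],[*a,.1125],[.521+.125,.165,.08]]))
```

```text
2.7 [0.4785868  0.17051551 0.34907356] -4.988392522709077 [ 1.72305777e-01 -4.78636148e-03  1.53275084e+00 -8.40382683e-04
  1.61444368e+00  1.83012936e+00]
knob_grip [(0.96, [290, 129, 324, 166])]
lock_ring [(0.82, [278, 110, 340, 171]), (0.58, [566, 42, 629, 171])]
needle [(0.52, [301, 25, 318, 49])]
set_hand [(0.37, [301, 9, 307, 30])]
[[308.74555239 144.36139105]
 [310.35192563 139.32497927]
 [310.32905696  32.40230499]]
```

View pics/w1.png

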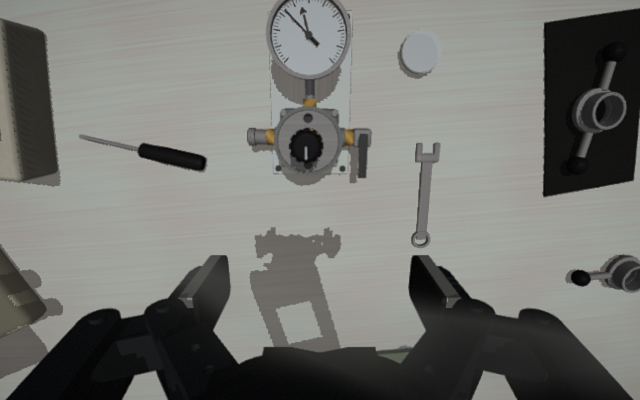

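The wrist view shows the knob at (307,147) on the ring, the gauge centred at ≈(308,37) and a hole at ≈(308,118). The spanner on the mat is at ≈(600,110). I'll zoom in on the ring and gauge.

Run:
```python
import cv2
i=cv2.imread("pics/w1.png");cv2.imwrite("pics/w1z.png",cv2.resize(i[0:190,240:380],None,fx=3.15,fy=3.15,interpolation=cv2.INTER_CUBIC)[:598])
```

```text
(no output)
```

View pics/w1z.png

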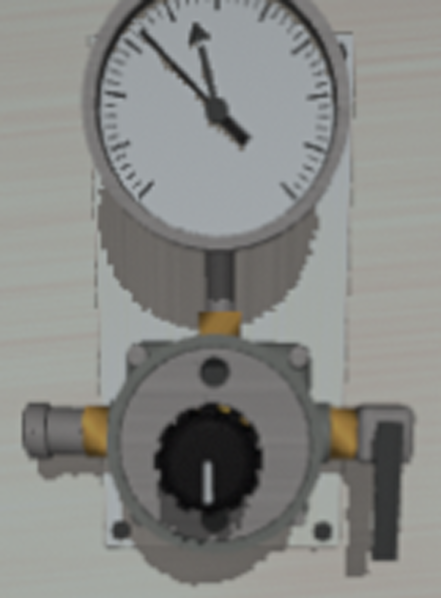

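Run:
```python
from h import *
s=sense();M=model("wrist",s);c=lambda x,y:(240+x/3.15,y/3.15)
g=px2z(M,[c(217,107),c(141,31),c(194,24)],.081)
print("gauge",g.round(4)); d=g[1:,:2]-g[0,:2]; a=np.degrees(np.arctan2(d[:,1],d[:,0]));print("angles",a,np.hypot(*d.T),"set rel rad",np.radians(a[0]-a[1]))
h=px2z(M,[c(214,372),c(214,521),c(215,441),c(215,440)],[.1125,.1125,.112,.1125]);print("holes,ring",h.round(4))
k=px2z(M,[c(208,460)],.1745);print("knob",k.round(4))
ax=k[0,:2]; v=h[0,:2]-h[1,:2]; print(np.degrees(np.arctan2(v[1],v[0])),np.hypot(*v), h[:2,:2].mean(0))
v=g[0,:2]-h[3,:2];print("reg yaw",np.degrees(np.arctan2(v[1],v[0])),np.hypot(*v))
sp=px2z(M,[(602,109),(615,52),(577,165)],[.044,.019,.019]);print("span",sp.round(4));v=sp[1]-sp[2];print(np.degrees(np.arctan2(v[1],v[0])),np.hypot(*v[:2]))
# fine via template: dark blob centroid of upper hole
i=cv2.imread("pics/w1.png",0);x,y=map(int,c(214,372));print(i[y-8:y+9,x-8:x+9])
```

```text
gauge [[0.6446 0.1666 0.081 ]
 [0.6736 0.1927 0.081 ]
 [0.6741 0.1725 0.081 ]]
angles [41.89975593 11.20192269] [0.03904804 0.03015592] set rel rad 0.5357782633129345
holes,ring [[0.5463 0.1763 0.1125]
 [0.4898 0.182  0.1125]
 [0.5207 0.1785 0.112 ]
 [0.5211 0.1785 0.1125]]
knob [[0.5198 0.1788 0.1745]]
-5.665923456907897 0.056795013486880715 [0.51809077 0.17914707]
reg yaw -5.479667260325975 0.12405608395811545
span [[ 0.5252 -0.2475  0.044 ]
 [ 0.605  -0.2799  0.019 ]
 [ 0.4392 -0.2411  0.019 ]]
-13.186178945089612 0.17027127383773463
[[ 92  90  90  85  89  95  95  94  95  97  94  91  93  93  97  99  93]
 [ 91  90  97 103 111 117 118 118 118 118 118 118 118 114 109 104  93]
 [115 116 117 118 119 119 118 113 106 108 114 118 118 118 117 116 116]
 [118 117 117 117 117 113 104  88  68  73  88 102 112 117 117 117 117]
 [116 115 113 112 113  96  61  38  33  34  39  60  89 108 116 117 116]
 [114 114 112 108 103  70  36  30  30  31  30  34  55  91 115 114 115]
 [116 116 116 112  90  45  39  42  41  42  43  40  46  79 110 115 115]
 [116 117 116 111  83  45  53  54  53  54  54  52  48  68 105 116 116]
 [116 117 117 108  79  49  54  54  53  54  54  53  49  69 103 117 116]
 [117 117 117 110  85  53  53  54  54  53  54  53  55  80 110 115 116]
 [118 118 118 118 102  66  54  53  54  54  53  55  70 100 117 118 117]
 [120 120 119 121 114  92  67  55  54  54  56  64  90 114 120 119 119]
 [121 120 120 121 121 114  96  79  73  73  81  97 111 120 122 120 120]
 [119 119 118 119 120 119 115 108 102 103 109 118 119 119 118 118 118]
 [116 116 115 115 116 116 116 115 115 115 116 116 117 116 116 116 116]
 [113 114 113 114 113 111 110 113 114 114 113 113 113 114 114 114 114]
 [114 114 114 115 115 112 108 114 114 114 114 115 115 114 115 114 115]]
```

apply_moves --plan '[[[8,42,16],[0,0,1]],[[16,84,34],[0,0,2]],[[24,127,55],[0,0,3]],[[32,170,76],[0,0,4]],[[40,213,98],[0,0,5]],[[48,256,119],[0,0,6]],[[56,299,140],[0,0,7]],[[64,342,160],[0,0,8]],[[73,385,180],[0,0,8]],[[80,418,190],[0,0,8]]]'

```text
time: 3.95
eef_pos: [0.5207, -0.2546, 0.1572]
tool_rot: [-3.12, 0.359, 0.004]
ft_force: [0.3, 0.4, -0.9]
width: 0.997
grasp_force: 0.0
```

Run:
```python
from h import *
s=sense();i=vision.grab_frame("wrist");cv2.imwrite("pics/w2.png",i[...,::-1])
print(s["time"],s["eef_pos"],yaw(s))
M=model("wrist",s)
for d in vision.silhouettes("spanner_grip","wrist"):
    r=d["region"];b=d["bbox"];print(d["score"],b)
    if d["score"]>.5:
        cv2.imwrite("pics/m.png",r.astype("uint8")*255)
        (pc,sz,an)=cv2.minAreaRect(np.argwhere(r)[:,::-1].astype(np.float32));print(pc,sz,an)
        print(px2z(M,[pc],[.022]))
```

```text
3.95 [ 0.52072052 -0.25457957  0.15723933] -13.123235209333645
0.78 [469.0, 375.2, 510.7, 398.3]
(491.8497314453125, 390.2613220214844) (35.28207778930664, 25.84101676940918) 12.804265975952148
[[ 0.23738905 -0.40153167  0.022     ]]
0.7 [288.2, 77.1, 362.2, 284.8]
(322.07073974609375, 180.30511474609375) (204.04263305664062, 70.81989288330078) 77.94921112060547
[[ 0.53232903 -0.26117219  0.022     ]]
```

View pics/w2.png

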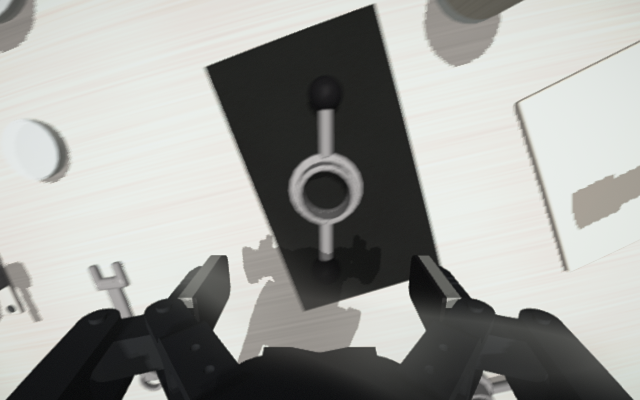

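The spanner sits below, centred at ≈(326,188). Its balls are at (325,94) and about (325,270), so the arms are aligned with tool x.

Run:
```python
from h import *
s=sense();M=model("wrist",s)
p=px2z(M,[(326,185),(326,189),(325,94),(327,240)],[.044,.022,.019,.019]);print(p.round(4))
v=p[2]-p[3];print(np.degrees(np.arctan2(v[1],v[0])),np.hypot(*(p[2]-p[1])[:2]))
c=p[2,:2]-.085*np.array([np.cos(np.radians(-13.4)),np.sin(np.radians(-13.4))]);print("from ball",c)
e=s["eef_pos"]
for q in(p[0,:2],p[1,:2],c):print(to_tool(q[0]-e[0],q[1]-e[1],s))
```

```text
[[ 0.5324 -0.2663  0.044 ]
 [ 0.5235 -0.2648  0.022 ]
 [ 0.6053 -0.2828  0.019 ]
 [ 0.4721 -0.254   0.019 ]]
-12.213311690115523 0.08376167029612748
from ball [ 0.52263432 -0.26314238]
[13.52575276  7.06279504 -0.02957001]
[ 4.58790606e+00  7.60010942e+00 -7.16101472e-03]
[ 3.34040761e+00  6.21814163e+00 -4.83647020e-03]
```

Run:
```python
from h import *
s=sense();M=model("wrist",s);i=cv2.imread("pics/w2.png",0)
print(i[145:235,326].tolist());print(i[188,280:375].tolist())
print(i[145:235,345].tolist())
e=s["eef_pos"];Rm=R.from_rotvec(s["tool_rot"]).as_matrix()
for dx in(0,4,8):
    c=e+Rm@[dx/1000,.0065,0]
    for r,z in((.022,.044),(.027,.044),(.034,.022)):
        t=np.array([[r,0,0],[-r,0,0],[0,r,0],[0,-r,0]])@Rm.T; P=t+[c[0],c[1],z]
        print(dx,r,z,proj(M,P).round(1).tolist())
```

```text
[166, 167, 166, 166, 167, 167, 166, 166, 166, 166, 163, 150, 160, 179, 183, 173, 145, 105, 85, 104, 144, 175, 183, 177, 157, 119, 68, 27, 20, 21, 22, 29, 32, 34, 35, 35, 35, 37, 36, 36, 36, 36, 35, 35, 36, 36, 36, 34, 36, 35, 35, 34, 36, 36, 36, 36, 36, 36, 36, 36, 36, 36, 36, 47, 67, 86, 90, 89, 87, 86, 86, 86, 85, 97, 131, 162, 167, 153, 152, 163, 167, 168, 168, 168, 168, 168, 168, 168, 168, 168]
[36, 38, 36, 36, 36, 35, 35, 47, 80, 115, 142, 160, 171, 178, 177, 175, 171, 171, 168, 161, 148, 129, 110, 81, 47, 34, 35, 34, 36, 35, 34, 35, 35, 36, 36, 34, 35, 36, 35, 35, 35, 35, 36, 36, 35, 37, 35, 35, 35, 35, 36, 36, 35, 35, 35, 35, 35, 36, 35, 35, 32, 30, 28, 28, 25, 23, 29, 39, 64, 93, 117, 136, 147, 158, 164, 167, 165, 165, 164, 156, 140, 121, 101, 72, 39, 34, 36, 35, 35, 36, 36, 35, 36, 35, 36]
[36, 37, 36, 38, 37, 36, 36, 37, 37, 35, 42, 65, 101, 127, 144, 157, 170, 178, 182, 182, 177, 169, 158, 151, 145, 143, 140, 141, 149, 155, 155, 150, 137, 122, 103, 90, 79, 60, 40, 26, 21, 21, 21, 23, 25, 26, 27, 28, 29, 33, 36, 42, 51, 53, 59, 65, 73, 76, 76, 73, 71, 69, 72, 80, 92, 109, 135, 161, 176, 175, 168, 154, 118, 72, 42, 35, 36, 35, 35, 36, 34, 36, 35, 34, 35, 36, 36, 36, 35, 36]
0 0.022 0.044 [[325.4, 175.2], [325.1, 224.2], [350.7, 200.3], [299.8, 200.3]]
0 0.027 0.044 [[325.4, 169.3], [325.1, 229.5], [356.5, 200.3], [294.0, 200.3]]
0 0.034 0.022 [[325.0, 157.3], [324.6, 228.0], [361.2, 193.8], [288.3, 193.8]]
4 0.022 0.044 [[325.4, 170.5], [325.2, 220.0], [350.9, 195.8], [299.7, 195.8]]
4 0.027 0.044 [[325.4, 164.6], [325.1, 225.3], [356.7, 195.8], [293.9, 195.8]]
4 0.034 0.022 [[325.0, 152.8], [324.6, 224.1], [361.4, 189.6], [288.2, 189.6]]
8 0.022 0.044 [[325.4, 165.8], [325.2, 215.7], [351.0, 191.3], [299.6, 191.3]]
8 0.027 0.044 [[325.5, 159.8], [325.2, 221.0], [356.8, 191.3], [293.8, 191.3]]
8 0.034 0.022 [[325.0, 148.3], [324.7, 220.1], [361.6, 185.4], [288.1, 185.4]]
```

apply_moves --plan '[[[2,4,35],[0,0,-1]],[[4,7,75],[0,0,-1]],[[4,7,105],[0,0,-1]],[[4,7,125],[0,0,-1]],[[4,7,137],[0,0,-1]],[[4,7,137],[0,0,-1]],[[4,7,137],[0,0,-1]],[[4,7,137],[0,0,-1]],[[4,7,137],[0,0,-1]],[[4,7,137],[0,0,-1]]]' --fingers 0

```text
time: 5.05
eef_pos: [0.5254, -0.2602, 0.0235]
tool_rot: [3.123, -0.328, 0.003]
ft_force: [-0.8, -0.0, 0.5]
width: 0.999
grasp_force: 0.0
```

apply_moves --plan '[[[0,0,0],[0,0,0]],[[0,0,0],[0,0,0]],[[0,0,0],[0,0,0]],[[0,0,0],[0,0,0]],[[0,0,0],[0,0,0]],[[0,0,0],[0,0,0]],[[0,0,0],[0,0,0]],[[0,0,0],[0,0,0]],[[0,0,0],[0,0,0]],[[0,0,0],[0,0,0]]]' --fingers 1 --grip_force 110

```text
time: 6.05
eef_pos: [0.5252, -0.2601, 0.0231]
tool_rot: [3.124, -0.328, 0.002]
ft_force: [-1.6, 0.3, 5.0]
width: 0.587
grasp_force: 114.4
```

apply_moves --plan '[[[0,0,-40],[0,0,0]],[[0,0,-85],[0,0,-8]],[[-5,-25,-125],[0,0,-16]],[[-14,-62,-150],[0,0,-24]],[[-24,-107,-165],[0,0,-32]],[[-34,-152,-180],[0,0,-40]],[[-44,-198,-192],[0,0,-48]],[[-55,-244,-202],[0,0,-56]],[[-65,-290,-210],[0,0,-64]],[[-75,-336,-212],[0,0,-72]]]'

```text
time: 7.05
eef_pos: [0.5203, 0.0865, 0.2338]
tool_rot: [-2.716, -1.579, 0.001]
ft_force: [1.7, 0.0, -4.1]
width: 0.585
grasp_force: 121.3
```

Run:
```python
from h import *
s=sense();p=s["eef_pos"];print(s["time"],p,yaw(s),s["ft_force"],s["width"],to_tool(.5197-p[0],.1803-p[1],s))
```

```text
7.05 [0.52025113 0.08645456 0.23378318] 60.34797782884667 [ 1.73468016  0.00931448 -4.1086891 ] 0.5852480540322971 [ 8.12833440e+01 -4.69072215e+01  1.20769837e-02]
```

apply_moves --plan '[[[24,-14,0],[0,0,-8]],[[48,-28,0],[0,0,-16]],[[70,-40,0],[0,0,-22]],[[79,-45,0],[0,0,-24.4]],[[81,-47,0],[0,0,-24.4]],[[81,-47,0],[0,0,-24.4]],[[81,-47,0],[0,0,-24.4]],[[81,-47,0],[0,0,-24.4]],[[81,-47,0],[0,0,-24.4]],[[81,-47,0],[0,0,-24.4]]]'

```text
time: 8.05
eef_pos: [0.521, 0.1776, 0.2344]
tool_rot: [2.328, 2.109, 0.0]
ft_force: [-0.8, -0.2, -4.0]
width: 0.589
grasp_force: 121.3
```

Run:
```python
from h import *
s=sense();i=vision.grab_frame("wrist");j=vision.grab_frame("scene");cv2.imwrite("pics/w3.png",i[...,::-1]);cv2.imwrite("pics/s3.png",j[...,::-1])
k=np.hstack([i[100:400,170:470],cv2.resize(j[150:300,270:420],(300,300),interpolation=cv2.INTER_CUBIC)])
cv2.imwrite("pics/c3.png",k[...,::-1])
print(s["time"],s["eef_pos"],yaw(s),s["qpos"])
```

```text
8.05 [0.52095342 0.17759104 0.2343885 ] 84.36023507824623 [ 1.71343689e-01  1.51993908e-01  1.59889303e+00 -1.14061181e-04
  1.39055095e+00  2.69796589e-01]
```

View pics/c3.png

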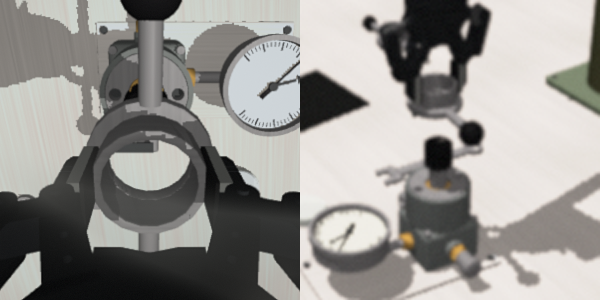

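Wrist view (left): the spanner is held level, its ring centred at crop (150,175). Both ring holes are visible beyond it at crop (115,95) and (178,95). The scene view (right) shows the spanner hanging above the knob.

```bash
python3 - <<'E'
from h import *
s=sense();M=model("wrist",s);i=cv2.imread("pics/w3.png",0)
e=s["eef_pos"];Rm=R.from_rotvec(s["tool_rot"]).as_matrix()
for x in(320,345): print(x,"col from 190",i[190:350,x].tolist())
print("row 275",i[275,255:390].tolist())
for dx in(-4,0,4):
    for r,z in((.022,-.021),(.027,-.021)):
        P=(np.array([[r,0,0],[-r,0,0],[0,r,0],[0,-r,0]])+[dx/1000,0,z])@Rm.T+e
        print(dx,r,z,proj(M,P).round(1).tolist())
# holes
def hole(x0,y0,r=11):
    w=i[y0-r:y0+r+1,x0-r:x0+r+1].astype(float);m=(w<75); n,l,st,ce=cv2.connectedComponentsWithStats(m.astype('uint8'))
    print(st.tolist(),(ce+[x0-r,y0-r]).round(1).tolist())
hole(285,195);hole(348,195)
p=px2z(M,[(285.,195.),(348.,195.)],.1125);print(p.round(4),np.hypot(*(p[0]-p[1])[:2]),p.mean(0))
v=p[1]-p[0];print(np.degrees(np.arctan2(v[1],v[0])))
E
python3 - <<'E'
import cv2
i=cv2.imread("pics/w3.png");cv2.imwrite("pics/c3z.png",cv2.resize(i[140:350,240:400],None,fx=2.8,fy=2.8,interpolation=cv2.INTER_CUBIC))
E
```

```text
320 col from 190 [145, 145, 144, 144, 144, 144, 144, 144, 145, 145, 144, 145, 145, 144, 144, 144, 145, 146, 146, 147, 147, 147, 144, 113, 89, 66, 53, 54, 53, 54, 54, 53, 54, 55, 56, 55, 55, 55, 56, 57, 73, 121, 146, 151, 149, 134, 101, 85, 83, 86, 129, 121, 74, 62, 68, 71, 70, 71, 70, 70, 67, 71, 122, 188, 203, 203, 202, 201, 202, 203, 202, 202, 203, 204, 203, 204, 203, 204, 205, 205, 205, 206, 205, 206, 205, 207, 206, 206, 206, 206, 205, 206, 205, 205, 205, 204, 204, 203, 204, 201, 131, 71, 68, 70, 74, 75, 76, 77, 81, 86, 76, 75, 75, 76, 74, 75, 76, 75, 76, 76, 75, 75, 75, 75, 74, 76, 75, 74, 73, 74, 73, 73, 74, 73, 75, 84, 116, 130, 129, 131, 133, 133, 131, 132, 135, 135, 134, 135, 135, 135, 134, 134, 134, 134, 133, 134, 133, 134, 133, 133]
345 col from 190 [69, 69, 69, 70, 69, 53, 44, 49, 52, 72, 120, 112, 76, 58, 62, 77, 126, 148, 151, 153, 153, 152, 153, 152, 151, 151, 150, 150, 150, 148, 125, 79, 54, 53, 55, 56, 56, 56, 54, 53, 53, 56, 57, 58, 61, 76, 111, 100, 87, 87, 86, 87, 86, 84, 82, 105, 171, 198, 201, 200, 200, 200, 200, 200, 201, 201, 201, 202, 200, 202, 202, 202, 202, 
[... 1174 characters left out ...]
0 0.022 -0.021 [[318.3, 233.6], [318.5, 321.3], [367.9, 279.5], [268.9, 279.6]]
0 0.027 -0.021 [[318.3, 222.4], [318.5, 330.2], [379.1, 279.5], [257.7, 279.5]]
4 0.022 -0.021 [[318.3, 224.7], [318.5, 314.0], [368.3, 271.5], [268.5, 271.5]]
4 0.027 -0.021 [[318.3, 213.4], [318.5, 323.1], [379.6, 271.5], [257.2, 271.5]]
[[0, 0, 23, 23, 298], [0, 0, 2, 14, 28], [4, 4, 14, 13, 136], [9, 8, 14, 15, 67]] [[284.5, 194.4], [274.5, 190.5], [284.7, 194.1], [292.1, 201.5]]
[[0, 0, 23, 23, 386], [5, 5, 12, 11, 99], [0, 14, 17, 9, 44]] [[348.5, 194.3], [347.6, 194.1], [344.2, 203.1]]
[[0.4911 0.1819 0.1125]
 [0.5468 0.1764 0.1125]] 0.05596016186945216 [0.51898021 0.17910913 0.1125    ]
-5.647264001058253
```

View pics/c3z.png

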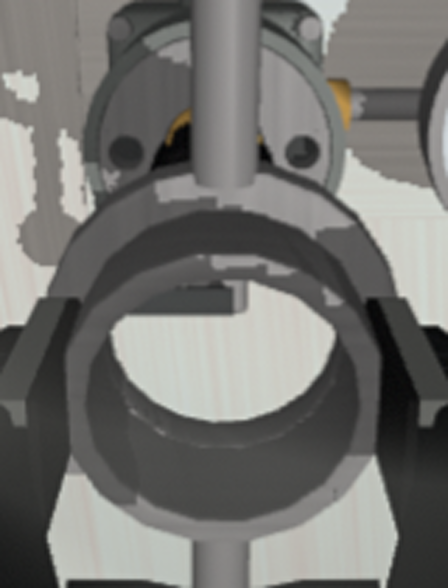

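apply_moves --plan '[[[2,-1,5],[0,0,0]],[[3,-2.3,12],[0,0,0]],[[3,-2.3,25],[0,0,0]],[[3,-2.3,40],[0,0,0]],[[3,-2.3,55],[0,0,0]],[[3,-2.3,70],[0,0,0]],[[3,-2.3,83],[0,0,0]],[[3,-2.3,93],[0,0,0]],[[3,-2.3,97],[0,0,0]],[[3,-2.3,97],[0,0,0]]]'

```text
time: 9.15
eef_pos: [0.5183, 0.1813, 0.1364]
tool_rot: [-2.326, -2.11, 0.002]
ft_force: [-1.0, 0.2, -5.3]
width: 0.584
grasp_force: 121.3
```

Run:
```python
from h import *
s=sense();p=s["eef_pos"];print(s["time"],p,yaw(s),s["ft_force"],s["wrist_torque"],to_tool(.519-p[0],.1808-p[1],s))
```

```text
9.15 [0.51833065 0.18130192 0.13641018] 84.4256413289497 [-1.04072553  0.17929213 -5.2710432 ] [ 0.01756839 -0.0309472  -0.00852429] [-0.43452778  0.71493982 -0.00090449]
```

apply_moves --plan '[[[-0.4,0.7,1],[0,0,0]],[[-0.4,0.7,2],[0,0,0]],[[-0.4,0.7,3],[0,0,0]],[[-0.4,0.7,4],[0,0,0]],[[-0.4,0.7,4.5],[0,0,0]],[[-0.4,0.7,5],[0,0,0]],[[-0.4,0.7,5.5],[0,0,0]],[[-0.4,0.7,6],[0,0,0]],[[-0.4,0.7,6.5],[0,0,0]],[[-0.4,0.7,7],[0,0,0]]]'

```text
time: 10.15
eef_pos: [0.5195, 0.1809, 0.1302]
tool_rot: [2.327, 2.111, -0.0]
ft_force: [-0.4, 0.2, -4.8]
width: 0.591
grasp_force: 121.3
```

apply_moves --plan '[[[0,0,1],[0,0,0]],[[0,0,2],[0,0,0]],[[0,0,3],[0,0,0]],[[0,0,4],[0,0,0]],[[0,0,5],[0,0,0]],[[0,0,5.5],[0,0,0]],[[0,0,6],[0,0,0]],[[0,0,6.5],[0,0,0]],[[0,0,6.5],[0,0,0]],[[0,0,6.5],[0,0,0]]]'

```text
time: 11.15
eef_pos: [0.5194, 0.181, 0.1238]
tool_rot: [-2.327, -2.111, -0.0]
ft_force: [-0.0, 0.4, -3.8]
width: 0.585
grasp_force: 121.3
```

Run:
```python
from h import *
s=sense();p=s["eef_pos"];print(s["time"],p,yaw(s),s["ft_force"],s["wrist_torque"])
```

```text
11.15 [0.51943931 0.18100077 0.12376395] 84.42584877844973 [-1.63153230e-04  3.64122760e-01 -3.80545809e+00] [ 0.1801546  -0.00336778  0.02770137]
```

apply_moves --plan '[[[0,-0.1,0],[0,0,-3]],[[-0.1,-0.2,0.3],[0,0,-8]],[[-0.2,-0.4,0.3],[0,0,-14]],[[-0.3,-0.6,0.3],[0,0,-21]],[[-0.5,-0.8,0.3],[0,0,-28]],[[-0.6,-0.9,0.3],[0,0,-35]],[[-0.8,-1,0.3],[0,0,-42]],[[-0.9,-1.1,0.3],[0,0,-48]],[[-1,-1.1,0.3],[0,0,-50]],[[-1,-1.1,0.3],[0,0,-50]]]' --grip_force 120

```text
time: 12.15
eef_pos: [0.518, 0.1819, 0.124]
tool_rot: [-1.216, -2.895, -0.005]
ft_force: [-1.2, 5.3, -2.0]
width: 0.582
grasp_force: 131.3
```

Run:
```python
from h import *
s=sense();p=s["eef_pos"];print(s["time"],p,yaw(s),s["ft_force"],s["wrist_torque"],s["width"],s["qpos"])
```

```text
12.15 [0.51803824 0.18187519 0.12401145] 134.43716290550353 [-1.22464063  5.31659972 -2.04634095] [ 0.90975221  0.29320706 -0.11035324] 0.5820691843164195 [ 0.17795508  0.26419185  1.70820745  0.00378704  1.16865152 -0.5990979 ]
```

apply_moves --plan '[[[0,0,0],[0,0,0]],[[0,0,0],[0,0,0]],[[0,0,0],[0,0,0]],[[0,0,0],[0,0,0]],[[0,0,0],[0,0,0]],[[0,0,0],[0,0,0]],[[0,0,-5],[0,0,0]],[[0,0,-15],[0,0,0]],[[-1.5,-0.5,-26],[0,0,0]],[[-2.8,-1,-34],[0,0,8]]]' --fingers 0

```text
time: 13.15
eef_pos: [0.5204, 0.1774, 0.1595]
tool_rot: [1.42, 2.8, 0.002]
ft_force: [-0.5, -0.5, 0.4]
width: 1.001
grasp_force: 0.0
```

apply_moves --plan '[[[0,0,0],[0,0,8.5]],[[0,0,0],[0,0,17]],[[0,0,0],[0,0,25.5]],[[0,0,0],[0,0,34]],[[0,0,0],[0,0,42.5]],[[0,0,0],[0,0,51]],[[0,0,0],[0,0,59.5]],[[0,0,0],[0,0,68]],[[0,0,0],[0,0,76.5]],[[0,0,0],[0,0,85]]]'

```text
time: 14.15
eef_pos: [0.5202, 0.1774, 0.1589]
tool_rot: [2.942, 1.102, 0.003]
ft_force: [0.1, 0.1, 0.8]
width: 1.001
grasp_force: 0.0
```

Run:
```python
from h import *
s=sense();i=vision.grab_frame("wrist");cv2.imwrite("pics/w4.png",i[...,::-1])
p=s["eef_pos"];print(s["time"],p,yaw(s),s["ft_force"],s["width"],to_tool(.5192-p[0],.1791-p[1],s))
M=model("wrist",s)
print(proj(M,[[.6446,.1666,.081],[.5192,.1791,.1745],[.5192,.1791,.1445]]))
```

```text
14.15 [0.52019018 0.17737463 0.15889921] 41.07667998702961 [0.09027247 0.0755249  0.84509661] 1.0006184767480735 [ 3.87258012e-01 -1.95124976e+00 -1.39055913e-03]
[[449.06896706  91.01196575]
 [312.62047743 273.88025035]
 [313.66321196 246.82731548]]
```

View pics/w4.png

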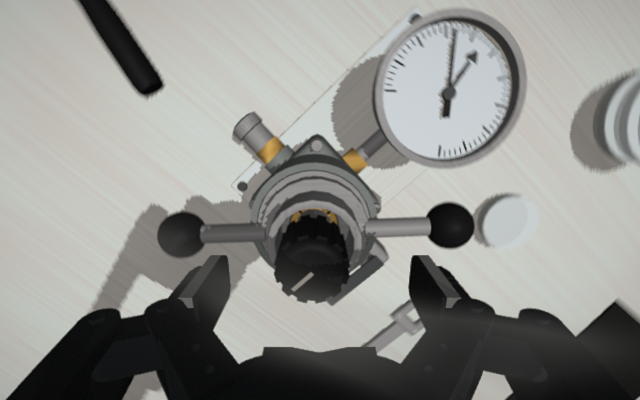

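The spanner stands on the ring (balls at (183,234) and (450,225)), with the knob at (312,275). On the gauge the hub is at (448,93), the needle tip at (455,30) and the set-hand tip at (475,53).

```bash
cat >> h.py <<'E'
def gauge(M,img,hub,z=.081,show=True):
    "angles (deg, world) of dark minima at radii, hub = pixel guess"
    g=px2z(M,[hub],z)[0]; a=np.radians(np.arange(-100,130,.5)); gr=cv2.cvtColor(img,cv2.COLOR_RGB2GRAY).astype(np.float32)
    def prof(rs):
        return np.mean([cv2.remap(gr,*[q.astype(np.float32).reshape(1,-1) for q in proj(M,np.c_[g[0]+r*np.cos(a),g[1]+r*np.sin(a),0*a+z]).T],cv2.INTER_CUBIC)[0] for r in rs],0)
    out={}
    for n,rs in(("tip",np.arange(.033,.037,.0005)),("set",np.arange(.024,.030,.0005)),("mid",np.arange(.012,.022,.0005))):
        p=prof(rs); b=np.percentile(p,80); w=np.clip(b-p-25,0,None); n_,l=cv2.connectedComponents((w>0).astype(np.uint8).reshape(1,-1)); l=l[0]
        out[n]=[(round(float(np.degrees((a*w)[l==k].sum()/w[l==k].sum())),1),int(w[l==k].sum())) for k in range(1,n_)]
    return g,out
E
python3 - <<'E'
from h import *
s=sense();M=model("wrist",s);i=cv2.imread("pics/w4.png")[...,::-1].copy()
for hub in((448,93),(449,92)):print(gauge(M,i,hub))
p=px2z(M,[(450,225),(183,234)],.1195);v=p[0]-p[1];print(p.round(4),np.hypot(*v[:2]),np.degrees(np.arctan2(v[1],v[0])),p.mean(0))
p=px2z(M,[(448,93),(455,30),(475,53)],.081);d=p[1:]-p[0];a=np.degrees(np.arctan2(d[:,1],d[:,0]));print(p.round(4),a,np.hypot(d[:,0],d[:,1]))
E
```

```text
(array([0.64319587, 0.16577049, 0.081     ]), {'tip': [(-87.9, 105), (-60.1, 75), (-32.3, 30), (-6.8, 2), (21.0, 24), (40.4, 734), (48.4, 22), (75.4, 15)], 'set': [(10.3, 2104), (41.2, 1235)], 'mid': [(10.8, 1572), (40.9, 1653)]})
(array([0.64410391, 0.16572893, 0.081     ]), {'tip': [(-89.4, 113), (-61.4, 127), (-33.3, 99), (-5.6, 75), (21.8, 91), (41.5, 751), (49.8, 65), (76.8, 28)], 'set': [(10.5, 2253), (42.6, 1238)], 'mid': [(11.3, 1534), (43.2, 1683)]})
[[0.5781 0.1163 0.1195]
 [0.4623 0.241  0.1195]] 0.17015045027802167 -47.12159379721343 [0.52020149 0.17864798 0.1195    ]
[[0.6432 0.1658 0.081 ]
 [0.6735 0.191  0.081 ]
 [0.6729 0.1707 0.081 ]] [39.82159521  9.43108471] [0.03942784 0.03011068]
```

apply_moves --plan '[[[0.5,-1.5,5],[0,0,0]],[[0.5,-1.5,11],[0,0,0]],[[0.5,-1.5,11],[0,0,0]],[[0.5,-1.5,11],[0,0,0]],[[0.5,-1.5,11],[0,0,0]],[[0.5,-1.5,11],[0,0,0]],[[0.5,-1.5,11],[0,0,0]],[[0.5,-1.5,11],[0,0,0]],[[0.5,-1.5,11],[0,0,0]],[[0.5,-1.5,11],[0,0,0]]]' --fingers 1 --grip_force 40

```text
time: 15.2
eef_pos: [0.5174, 0.1796, 0.1461]
tool_rot: [-2.936, -1.112, 0.004]
ft_force: [-4.4, 2.2, 1.4]
width: 0.402
grasp_force: 40.7
```

apply_moves --plan '[[[0,0,0],[0,0,3]],[[0,0,0],[0,0,8]],[[0,0,0],[0,0,13]],[[0,0,0],[0,0,18]],[[0,0,0],[0,0,23]],[[0,0,0],[0,0,28]],[[0,0,0],[0,0,33]],[[0,0,0],[0,0,38]],[[0,0,0],[0,0,40]],[[0,0,0],[0,0,40]]]'

```text
time: 16.2
eef_pos: [0.5169, 0.1807, 0.1461]
tool_rot: [-3.138, -0.04, 0.007]
ft_force: [-5.0, 4.9, 0.7]
width: 0.405
grasp_force: 40.7
```

Run:
```python
from h import *
s=sense();i=vision.grab_frame("wrist");cv2.imwrite("pics/w5.png",i[...,::-1])
p=s["eef_pos"];print(s["time"],p,yaw(s),s["ft_force"],s["wrist_torque"],s["width"])
M=model("wrist",s)
h=proj(M,[[.6437,.1658,.081]])[0];print(h)
for o in((0,0),(1,0),(0,1)):print(gauge(M,i,h+o))
cv2.imwrite("pics/w5z.png",cv2.resize(i[max(0,int(h[1])-75):int(h[1])+75,int(h[0])-75:int(h[0])+75],None,fx=3.8,fy=3.8,interpolation=cv2.INTER_CUBIC)[...,::-1])
```

```text
16.2 [0.51691139 0.18066059 0.14607047] 1.4466497058778198 [-5.00388772  4.8905598   0.73676846] [ 0.81459978  0.73606305 -0.02725948] 0.40527532487175366
[347.19795079  20.60445537]
(array([0.6437, 0.1658, 0.081 ]), {'tip': [(-87.7, 415), (1.7, 49649)], 'set': [(1.6, 45115)], 'mid': [(1.8, 29769)]})
(array([0.64371716, 0.16519589, 0.081     ]), {'tip': [(-87.7, 494), (1.7, 49587)], 'set': [(1.6, 45113)], 'mid': [(1.8, 29836)]})
(array([0.64314836, 0.16577482, 0.081     ]), {'tip': [(-86.8, 418), (1.6, 49018)], 'set': [(1.6, 44192)], 'mid': [(1.9, 27240)]})
```

View pics/w5z.png

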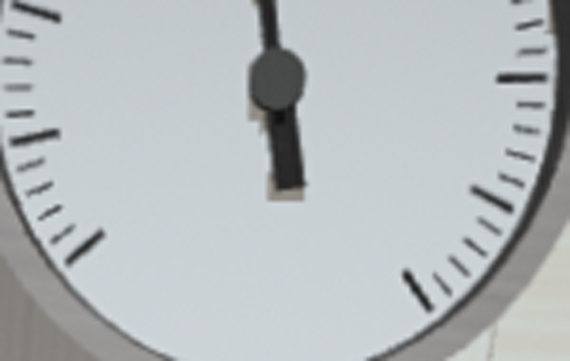

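The dial runs off the top of this picture. The hub is at (277,80) in the crop and only one line shows above it, so the hands nearly coincide. I'll release the knob and lift for a full look.

apply_moves --plan '[[[0,0,0],[0,0,0]],[[0,0,0],[0,0,0]],[[0,0,0],[0,0,0]],[[0,0,0],[0,0,0]],[[0,0,-20],[0,0,0]],[[0,0,-50],[0,0,0]],[[15,0,-80],[0,0,0]],[[40,0,-100],[0,0,0]],[[40,0,-100],[0,0,0]],[[40,0,-100],[0,0,0]]]' --fingers 0

```text
time: 17.25
eef_pos: [0.5591, 0.1795, 0.2465]
tool_rot: [3.141, 0.038, 0.0]
ft_force: [-0.2, 1.0, -0.5]
width: 0.998
grasp_force: 0.0
```

Run:
```python
from h import *
s=sense();i=vision.grab_frame("wrist");cv2.imwrite("pics/w6.png",i[...,::-1])
p=s["eef_pos"];print(s["time"],p,yaw(s),s["ft_force"],s["width"])
M=model("wrist",s)
h=proj(M,[[.6437,.1658,.081]])[0];print(h)
for o in((0,0),(1,0),(0,1)):print(gauge(M,i,h+o))
cv2.imwrite("pics/w6z.png",cv2.resize(i[max(0,int(h[1])-55):int(h[1])+55,int(h[0])-55:int(h[0])+55],None,fx=5,fy=5,interpolation=cv2.INTER_CUBIC)[...,::-1])
```

```text
17.25 [0.55907951 0.17954306 0.24654942] 1.3991724446173819 [-0.24458727  1.03954729 -0.48484989] 0.9980581019892811
[334.35301087 100.28410568]
(array([0.6437, 0.1658, 0.081 ]), {'tip': [(-87.8, 244), (-59.1, 245), (-30.6, 204), (-2.6, 85), (14.1, 628), (24.8, 30)], 'set': [(14.6, 2211)], 'mid': [(16.9, 1851)]})
(array([0.64372406, 0.16484663, 0.081     ]), {'tip': [(-87.8, 305), (-58.4, 292), (-29.3, 245), (-1.1, 89), (15.7, 629), (26.2, 2)], 'set': [(16.6, 2201)], 'mid': [(20.3, 1824)]})
(array([0.64278679, 0.1657668 , 0.081     ]), {'tip': [(-86.3, 242), (-57.8, 195), (-29.8, 124), (-2.3, 13), (13.9, 635)], 'set': [(14.4, 2112)], 'mid': [(16.5, 1857)]})
```

View pics/w6z.png

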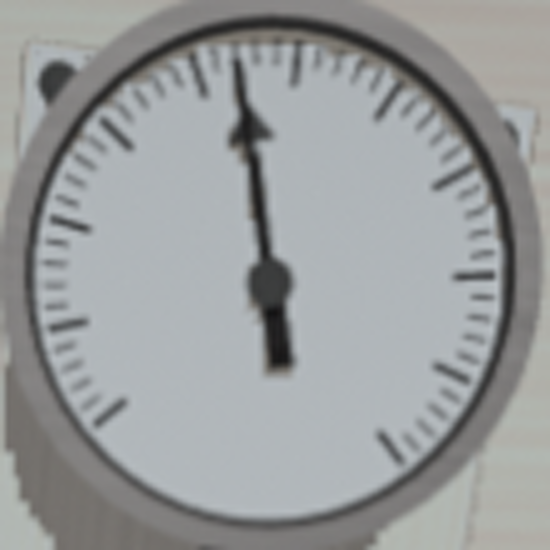

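The needle (tip at crop (237,60), hub (269,284)) lies almost over the set arrow, whose head spans x 229–272 at y 135. The needle seems a hair anticlockwise of it, so I'll quantify that.

Run:
```python
import cv2,numpy as np
i=cv2.imread("pics/w6z.png",0).astype(float)
def cen(y,x0,x1,th=30):
    r=i[y,x0:x1];b=np.percentile(r,85);w=np.clip(b-r-th,0,None);x=np.arange(x0,x1);return round((w*x).sum()/w.sum(),1),int(w.sum()),(x[w>0].min(),x[w>0].max())
for y in range(60,84,4):print(y,cen(y,222,262))
for y in range(90,250,6):print(y,cen(y,215,290))
h=(i[255:315,240:300]<105)
print("hub",[cen(y,240,300) for y in(270,276,282,288,294)])
print("tail",[(y,cen(y,250,310)) for y in range(320,370,8)])
```

```text
60 (np.float64(238.9), 486, (np.int64(230), np.int64(259)))
64 (np.float64(236.8), 627, (np.int64(231), np.int64(243)))
68 (np.float64(237.6), 696, (np.int64(232), np.int64(244)))
72 (np.float64(238.3), 820, (np.int64(232), np.int64(246)))
76 (np.float64(238.8), 884, (np.int64(232), np.int64(246)))
80 (np.float64(239.1), 887, (np.int64(232), np.int64(247)))
90 (np.float64(239.9), 969, (np.int64(232), np.int64(247)))
96 (np.float64(240.5), 943, (np.int64(233), np.int64(248)))
102 (np.float64(242.0), 955, (np.int64(234), np.int64(250)))
108 (np.float64(244.9), 1163, (np.int64(237), np.int64(254)))
114 (np.float64(247.3), 1545, (np.int64(237), np.int64(259)))
120 (np.float64(248.8), 2105, (np.int64(236), np.int64(263)))
126 (np.float64(249.5), 2773, (np.int64(232), np.int64(268)))
132 (np.float64(250.0), 3608, (np.int64(228), np.int64(273)))
138 (np.float64(247.1), 3315, (np.int64(227), np.int64(273)))
144 (np.float64(243.0), 1977, (np.int64(227), np.int64(258)))
150 (np.float64(247.9), 1314, (np.int64(232), np.int64(259)))
156 (np.float64(250.5), 1549, (np.int64(238), np.int64(262)))
1
[... 996 characters left out ...]
.float64(269.5), 2791, (np.int64(248), np.int64(291))), (np.float64(269.6), 2451, (np.int64(248), np.int64(292))), (np.float64(269.4), 2651, (np.int64(248), np.int64(291))), (np.float64(268.8), 2945, (np.int64(248), np.int64(290)))]
tail [(320, (np.float64(274.0), 2692, (np.int64(258), np.int64(289)))), (328, (np.float64(276.2), 2635, (np.int64(262), np.int64(291)))), (336, (np.float64(276.7), 2660, (np.int64(262), np.int64(292)))), (344, (np.float64(277.6), 2781, (np.int64(262), np.int64(292)))), (352, (np.float64(278.5), 2840, (np.int64(263), np.int64(293)))), (360, (np.float64(279.6), 2976, (np.int64(263), np.int64(296)))), (368, (np.float64(277.9), 1516, (np.int64(263), np.int64(293))))]
```

apply_moves --plan '[[[-25,0,15],[0,0,0]],[[-39.6,-0.5,40],[0,0,0]],[[-39.6,-0.5,75],[0,0,0]],[[-39.6,-0.5,95],[0,0,0]],[[-39.6,-0.5,100],[0,0,0]],[[-39.6,-0.5,100],[0,0,0]],[[-39.6,-0.5,100],[0,0,0]],[[-39.6,-0.5,100],[0,0,0]],[[-39.6,-0.5,100],[0,0,0]],[[-39.6,-0.5,100],[0,0,0]]]'

```text
time: 18.3
eef_pos: [0.5199, 0.1794, 0.1474]
tool_rot: [-3.141, -0.039, -0.003]
ft_force: [0.1, -0.7, -0.1]
width: 0.998
grasp_force: 0.0
```

apply_moves --plan '[[[0,0,0],[0,0,0]],[[0,0,0],[0,0,0]],[[0,0,0],[0,0,0]],[[0,0,0],[0,0,0]],[[0,0,0],[0,0,0]],[[0,0,0],[0,0,0]],[[0,0,0],[0,0,0]],[[0,0,0],[0,0,0.7]],[[0,0,0],[0,0,1.4]],[[0,0,0],[0,0,1.4]]]' --fingers 1 --grip_force 40

```text
time: 19.3
eef_pos: [0.5193, 0.1807, 0.147]
tool_rot: [-3.139, -0.001, -0.001]
ft_force: [-0.6, 4.4, 3.2]
width: 0.406
grasp_force: 40.8
```

apply_moves --plan '[[[0,0,0],[0,0,0]],[[0,0,0],[0,0,0]],[[0,0,0],[0,0,0]],[[0,0,0],[0,0,0]],[[0,0,-20],[0,0,0]],[[0,0,-50],[0,0,0]],[[15,0,-80],[0,0,0]],[[40,0,-100],[0,0,0]],[[40,0,-100],[0,0,0]],[[40,0,-100],[0,0,0]]]' --fingers 0

```text
time: 20.3
eef_pos: [0.5595, 0.1791, 0.2466]
tool_rot: [3.142, 0.0, 0.0]
ft_force: [-1.0, 0.4, -1.0]
width: 1.006
grasp_force: 0.0
```

Run:
```python
from h import *
s=sense();im=vision.grab_frame("wrist");cv2.imwrite("pics/w7.png",im[...,::-1])
p=s["eef_pos"];print(s["time"],p,yaw(s))
M=model("wrist",s);h=proj(M,[[.6437,.1658,.081]])[0];print(h)
i=cv2.cvtColor(cv2.resize(im[max(0,int(h[1])-55):int(h[1])+55,int(h[0])-55:int(h[0])+55],None,fx=5,fy=5,interpolation=cv2.INTER_CUBIC),cv2.COLOR_RGB2GRAY).astype(float)
cv2.imwrite("pics/w7z.png",i)
def cen(y,x0,x1,th=30):
    r=i[y,x0:x1];b=np.percentile(r,85);w=np.clip(b-r-th,0,None);x=np.arange(x0,x1);return round(float((w*x).sum()/w.sum()),1),(int(x[w>0].min()),int(x[w>0].max()))
for y in list(range(60,160,6)):print(y,cen(y,215,285))
print("tail",[(y,cen(y,250,310)) for y in range(320,370,8)])
```

```text
20.3 [0.55947971 0.17908721 0.24656302] 0.0004681101745560218
[331.70388854 100.35371098]
60 (240.9, (228, 275))
66 (236.3, (215, 243))
72 (237.6, (230, 246))
78 (238.1, (229, 247))
84 (239.6, (231, 247))
90 (240.7, (233, 248))
96 (241.7, (235, 248))
102 (243.1, (237, 250))
108 (244.1, (237, 252))
114 (245.3, (236, 256))
120 (246.6, (233, 261))
126 (247.2, (232, 266))
132 (248.2, (228, 271))
138 (246.7, (227, 272))
144 (242.6, (225, 258))
150 (247.2, (227, 258))
156 (251.1, (242, 261))
tail [(320, (276.0, (260, 292))), (328, (278.1, (263, 292))), (336, (279.0, (264, 293))), (344, (280.5, (267, 296))), (352, (281.6, (267, 297))), (360, (282.4, (267, 298))), (368, (281.6, (268, 297)))][ WARN:0@1.177] global loadsave.cpp:1063 imwrite_ Unsupported depth image for selected encoder is fallbacked to CV_8U.
```

apply_moves --plan '[[[-15,-0.5,5],[0,0,-8.5]],[[-35,-1,10],[0,0,-17]],[[-40.5,-1.4,30],[0,0,-25.5]],[[-40.5,-1.4,50],[0,0,-34]],[[-40.5,-1.4,70],[0,0,-42.5]],[[-40.5,-1.4,85],[0,0,-51]],[[-40.5,-1.4,86],[0,0,-59.5]],[[-40.5,-1.4,86],[0,0,-68]],[[-40.5,-1.4,86],[0,0,-76.5]],[[-40.5,-1.4,86],[0,0,-85]]]'

```text
time: 21.35
eef_pos: [0.5165, 0.1804, 0.1585]
tool_rot: [-2.307, -2.129, 0.006]
ft_force: [-0.4, -0.4, -0.1]
width: 1.001
grasp_force: 0.0
```

Run:
```python
from h import *
s=sense();p=s["eef_pos"];print(s["time"],p,yaw(s),s["qpos"],to_tool(.519-p[0],.1805-p[1],s))
```

```text
21.35 [0.51646825 0.18044586 0.15848167] 85.39268369091074 [ 1.77920455e-01  2.21928342e-01  1.68146625e+00 -2.97888319e-05
  1.24261676e+00  2.58345424e-01] [ 0.25733359  2.51919315 -0.01104161]
```

apply_moves --plan '[[[0.3,1,5],[0,0,-3]],[[0.3,1.5,14],[0,0,-5]],[[0.3,1.5,24],[0,0,-5]],[[0.3,1.5,32],[0,0,-5]],[[0.3,1.5,35],[0,0,-5]],[[0.3,1.5,35],[0,0,-5]],[[0.3,1.5,35],[0,0,-5]],[[0.3,1.5,35],[0,0,-5]],[[0.3,1.5,35],[0,0,-5]],[[0.3,1.5,35],[0,0,-5]]]'

```text
time: 22.35
eef_pos: [0.5206, 0.1809, 0.1259]
tool_rot: [2.221, 2.222, 0.001]
ft_force: [0.4, 0.5, -0.4]
width: 1.001
grasp_force: 0.0
```

apply_moves --plan '[[[0,0,0],[0,0,0]],[[0,0,0],[0,0,0]],[[0,0,0],[0,0,0]],[[0,0,0],[0,0,0]],[[0,0,0],[0,0,0]],[[0,0,0],[0,0,0]],[[0,0,0],[0,0,0]],[[0,0,0],[0,0,0]],[[0,0,0],[0,0,0]],[[0,0,0],[0,0,0]]]' --fingers 1 --grip_force 120

```text
time: 23.35
eef_pos: [0.5199, 0.181, 0.1267]
tool_rot: [-2.221, -2.221, 0.001]
ft_force: [-4.2, -0.0, 7.5]
width: 0.585
grasp_force: 122.8
```

Run:
```python
from h import *
s=sense();p=s["eef_pos"];print(s["time"],p,yaw(s),s["ft_force"],s["wrist_torque"],s["width"],s["grasp_force"])
```

```text
23.35 [0.51990579 0.18095253 0.12669747] 90.01303766630335 [-4.16878850e+00 -3.79161820e-03  7.51274247e+00] [-0.11486881  0.65202771 -0.08522076] 0.5850003095367048 122.82489989961675
```

apply_moves --plan '[[[0,0,0.3],[0,0,4]],[[0,0,0.3],[0,0,9]],[[0,0,0.3],[0,0,15]],[[0,0,0.3],[0,0,21]],[[0,0,0.3],[0,0,27]],[[0,0,0.3],[0,0,33]],[[0,0,0.3],[0,0,39]],[[0,0,0.3],[0,0,44]],[[0,0,0.3],[0,0,48]],[[0,0,0.3],[0,0,48]]]'

```text
time: 24.35
eef_pos: [0.5206, 0.1812, 0.1265]
tool_rot: [2.933, 1.126, 0.001]
ft_force: [-2.4, 0.4, 5.5]
width: 0.584
grasp_force: 123.0
```

Run:
```python
from h import *
s=sense();p=s["eef_pos"];print(s["time"],p,yaw(s),s["ft_force"],s["wrist_torque"],s["width"],s["grasp_force"])
```

```text
24.35 [0.52062677 0.18115904 0.12652018] 41.996669559103 [-2.40438248  0.36277621  5.53041702] [0.01977976 0.42042682 0.01904727] 0.5844263845267242 123.03071166004884
```

apply_moves --plan '[[[0,0,0],[0,0,1]],[[0,0,0],[0,0,2]],[[0,0,0],[0,0,3]],[[0,0,0],[0,0,4]],[[0,0,0],[0,0,5]],[[0,0,0],[0,0,6]],[[0,0,0],[0,0,7]],[[0,0,0],[0,0,8]],[[0,0,0],[0,0,8]],[[0,0,0],[0,0,8]]]'

```text
time: 25.35
eef_pos: [0.5206, 0.181, 0.1265]
tool_rot: [2.998, 0.932, 0.001]
ft_force: [-1.9, -0.1, 5.4]
width: 0.588
grasp_force: 124.9
```

Run:
```python
from h import *
s=sense();p=s["eef_pos"];print(s["time"],p,yaw(s),s["ft_force"],s["wrist_torque"],s["width"],s["grasp_force"])
```

```text
25.35 [0.52057053 0.18101317 0.1264917 ] 34.52469610223401 [-1.89187004 -0.12588619  5.35113575] [0.0643542  0.43009465 2.40827107] 0.5881120993474509 124.92167316916039
```

apply_moves --plan '[[[0,0,0],[0,0,-1.5]],[[0,0,0],[0,0,-3]],[[0,0,0],[0,0,-4]],[[0,0,-2],[0,0,-4]],[[0,0,-6],[0,0,-4]],[[0,0,-12],[0,0,-4]],[[0,0,-25],[0,0,-4]],[[0,0,-45],[0,0,-4]],[[0,0,-70],[0,0,-4]],[[0,0,-95],[0,0,-4]]]'

```text
time: 26.35
eef_pos: [0.5202, 0.1807, 0.2216]
tool_rot: [2.97, 1.023, -0.0]
ft_force: [-0.4, -0.7, -4.2]
width: 0.581
grasp_force: 124.9
```

Run:
```python
from h import *
s=sense();p=s["eef_pos"];print(s["time"],p,yaw(s),s["ft_force"],s["wrist_torque"],s["width"],s["grasp_force"])
i=vision.grab_frame("wrist");cv2.imwrite("pics/w8.png",i[...,::-1]);j=vision.grab_frame("top");cv2.imwrite("pics/t8.png",j[...,::-1])
M=model("wrist",s)
g=cv2.cvtColor(i,cv2.COLOR_RGB2GRAY)
for o in(-5.65,174.35):
    X=[.5192+.028*np.cos(np.radians(o)),.1795+.028*np.sin(np.radians(o)),.1125]; u=proj(M,[X])[0]; print("expected hole px",u)
    x,y=np.round(u).astype(int);print(g[max(0,y-14):y+15:2,x-14:x+15:2])
```

```text
26.35 [0.52015757 0.18068136 0.22161657] 38.012146890195666 [-0.37322824 -0.73274331 -4.21146755] [ 0.01583312 -0.03403931 -0.00630109] 0.5808093738325836 124.92062914403505
expected hole px [341.42467346 178.95429911]
[[143 141 140 142 143 135 110 102 121 123 122 118  73  85 186]
 [142 142 140 139 140 142 143 136 101 113 123 123 119  81  81]
 [142 141 143 140 140 140 141 141 144 116 108 122 121 117  73]
 [143 141 141 142 141 138 141 142 143 145 122 101 122 121 116]
 [145 143 141 141 141 116  80  70  87 129 145 123 106 121 121]
 [147 146 144 141 113  69  66  53  39  55 128 144 121 110 122]
 [145 147 146 138  77  67  68  67  44  39  99 142 143 120 120]
 [141 144 146 132  69  68  69  66  48  41  87 141 141 138 108]
 [137 140 142 142  69  67  68  68  47  48  99 135 138 141 124]
 [140 137 139 143 107  64  64  62  51  67 127 139 138 140 140]
 [137 141 137 139 140 115  83  75  92 126 141 141 138 138 141]
 [132 119 140 137 138 142 144 143 143 141 139 140 141 139 138]
 [166 126 102 139 137 138 140 144 146 144 140 139 140 141 139]
 [139  72 134 115 139 137 137 140 144 146 144 141 139 139 140]
[... 355 characters left out ...]
7  59]
 [145 146 141  98  52  52  53  53  54  56  57  58  59  61  61]
 [144 142  84  51  53  53  53  56  57  56  58  60  59  62  63]
 [125  87  51  52  53  53  54  56  57  59  59  60  61  61  59]
 [ 63  51  53  54  55  55  56  57  57  60  63  76  90  96 108]
 [ 52  52  54  55  55  57  57  58  68  93 120 143 146 148 149]
 [ 52  54  54  55  56  60  75 107 134 146 146 145 146 145 143]
 [ 54  53  55  64  90 119 141 146 146 144 144 143 141 138 136]
 [ 54  60  98 134 146 146 146 144 141 140 139 138 134 131 131]
 [ 61 117 146 147 146 143 142 140 139 138 136 119  90  50  50]
 [117 145 146 143 141 139 136 137 133  99  68  24  18  15  15]
 [145 145 143 139 136 133 119  89  40  17  16  17  16  15  17]]
```

apply_moves --plan '[[[-27.3,35.7,-2],[0,0,7.6]],[[-54.6,71.4,-2],[0,0,15.2]],[[-81.9,107.1,-2],[0,0,22.8]],[[-109.2,142.8,0],[0,0,30.4]],[[-136.4,178.5,10],[0,0,38]],[[-163.7,214.2,25],[0,0,45.6]],[[-191,249.9,40],[0,0,53.2]],[[-218.2,285.6,55],[0,0,60.8]],[[-245.5,321.3,70],[0,0,68.4]],[[-272.7,357,85],[0,0,76]]]'

```text
time: 27.45
eef_pos: [0.5244, -0.2698, 0.1334]
tool_rot: [-2.967, 1.031, 0.002]
ft_force: [1.4, 0.6, -3.2]
width: 0.583
grasp_force: 125.4
```

apply_moves --plan '[[[0,0,0],[0,0,0]],[[0,0,10],[0,0,0]],[[0,0,20],[0,0,0]],[[0,0,20],[0,0,0]],[[0,0,20],[0,0,0]],[[0,0,20],[0,0,0]],[[0,0,20],[0,0,0]],[[0,0,20],[0,0,0]],[[0,0,20],[0,0,0]],[[0,0,20],[0,0,0]]]'

```text
time: 28.45
eef_pos: [0.5255, -0.2684, 0.1154]
tool_rot: [2.971, -1.022, 0.001]
ft_force: [0.3, 0.1, -4.7]
width: 0.583
grasp_force: 126.2
```

Run:
```python
from h import *
s=sense();p=s["eef_pos"];print(s["time"],p,yaw(s),s["ft_force"],to_tool(.525-p[0],-.268-p[1],s))
i=vision.grab_frame("wrist");cv2.imwrite("pics/w9.png",i[...,::-1])
M=model("wrist",s)
T=R.from_rotvec(s["tool_rot"]).as_matrix();c=p-T@[0.0017,0,0]
# arm yaw by ball blobs and mat: dark mask extents
for d in vision.silhouettes("spanner_grip","wrist")[:2]:print(d["score"],d["bbox"],cv2.minAreaRect(np.argwhere(d["region"])[:,::-1].astype(np.float32)))
for d in vision.silhouettes("mat","wrist")[:2]:print(d["score"],d["bbox"])
print(proj(M,[p+T@[.085*np.cos(a),.085*np.sin(a),-.007] for a in np.radians([-42.9,137.1])]))
g=cv2.cvtColor(i,cv2.COLOR_RGB2GRAY);t=cv2.resize(g,(64,40),interpolation=cv2.INTER_AREA)
for r in t: print(''.join(' .:-=+*#%@'[9-min(9,v//26)] for v in r))
```

```text
28.45 [ 0.52551673 -0.26841228  0.11540947] -37.97443365557672 [ 0.26363863  0.13316976 -4.70682929] [-6.61009386e-01 -7.04902214e-03 -2.69917767e-04]
0.92 [166.5, 102.8, 439.4, 374.4] ((307.3992919921875, 239.5474090576172), (357.26727294921875, 130.12002563476562), 56.04093933105469)
0.86 [545.1, 303.9, 640.0, 391.7] ((604.4135131835938, 334.05657958984375), (78.53524780273438, 90.0672607421875), 38.36748504638672)
0.92 [142.2, 0.0, 485.2, 342.4]
[[184.40979657 139.84712649]
 [421.74815378 368.20099007]]
::........................=*......:=====-........:..............
.........................=%%+......:--=-........................
........................-%%%%=..................-...............
.......................:%%%%%%=.................:=..............
......................:%%%%%%%%-.................:=.............
......................#%%%%%%%%%:.   . ...........:=...........-
.....................#%%%%%%%%%%#.  .   ...........:=.........:=
....................*%%%%%%%%%%%%#.    ..   ........:-.......:==
...................+%%%%%%%%%%%%%%*.  .    ..........:-.....:-==
...
[... 1311 characters left out ...]
 :+*=.:**###**########*%%%%%%:.+#+:...............
.....-=.......=%%%%#######==*######**#%%%%%%%%%%%-............:*
.....-:......+%%%%%%%%####:.=***#**##*%%%%%#######=...........=@
...........:#%%%%%%##%%%##...:=++*#%%#%%%%%########+........:=+*
..........-%%%%%%%%%%%%%%*....:===#%*=%%%%%#########*:.-=+=-++=:
.........+@@@@@*%%%%%%%%%%:--::===+*++%%%%%#####+#####++=====-..
=.......*@@@@@#*%%%*:%%%%%%%%%###%%%%%%%%%%%####+*#####*****=...
:=....-%@@@@@@@@@@%:.%%%%%%%%%%%%%%%%%%%%%%#:############*+++:..
::=:.=%@@@@@@@@@@@-..%@@@@@@@@%%%%%%%%%%%%#:.-#%%%%%%%%###***=..
-.:=*@@@@@@@@@@@@=..:%@@@@@@@@@@@@@@%%%%%%#:..+%%%%%%%%%%%%#*-..
::-#@@@@%%@@@@@@#+.-%@@@@@@@@@@@@@@@@@%%%%%#-..*%%%%%%%%%%%%#:.:
```

apply_moves --plan '[[[-0.5,0,25],[0,0,0]],[[-0.5,0,50],[0,0,0]],[[-0.5,0,70],[0,0,0]],[[-0.5,0,80],[0,0,0]],[[-0.5,0,84],[0,0,0]],[[-0.5,0,86],[0,0,0]],[[-0.5,0,87],[0,0,0]],[[-0.5,0,88],[0,0,0]],[[-0.5,0,88],[0,0,0]],[[-0.5,0,88],[0,0,0]]]'

```text
time: 29.6
eef_pos: [0.5254, -0.2683, 0.0278]
tool_rot: [2.97, -1.022, 0.002]
ft_force: [-0.2, -0.2, -4.1]
width: 0.585
grasp_force: 126.2
```

apply_moves --plan '[[[0,0,0.3],[0,0,0]],[[0,0,0.6],[0,0,0]],[[0,0,0.9],[0,0,0]],[[0,0,1.2],[0,0,0]],[[0,0,1.5],[0,0,0]],[[0,0,1.8],[0,0,0]],[[0,0,2.1],[0,0,0]],[[0,0,2.3],[0,0,0]],[[0,0,2.3],[0,0,0]],[[0,0,2.3],[0,0,0]]]'

```text
time: 30.6
eef_pos: [0.5252, -0.2681, 0.0261]
tool_rot: [2.971, -1.022, 0.0]
ft_force: [-4.8, 1.8, 6.6]
width: 0.582
grasp_force: 127.5
```

In contact (force now upward). Release and retreat straight up.

apply_moves --plan '[[[0,0,0],[0,0,0]],[[0,0,0],[0,0,0]],[[0,0,0],[0,0,0]],[[0,0,0],[0,0,0]],[[0,0,0],[0,0,0]],[[0,0,-10],[0,0,0]],[[0,0,-35],[0,0,0]],[[0,0,-75],[0,0,0]],[[0,0,-120],[0,0,0]],[[0,0,-150],[0,0,0]]]' --fingers 0

```text
time: 31.6
eef_pos: [0.5263, -0.2689, 0.1793]
tool_rot: [2.969, -1.022, 0.008]
ft_force: [-0.0, -0.7, 0.4]
width: 1.0
grasp_force: 0.0
```

Run:
```python
from h import *
s=sense();p=s["eef_pos"];print(s["time"],p,yaw(s),s["ft_force"])
i=vision.grab_frame("wrist");cv2.imwrite("pics/w10.png",i[...,::-1]);j=vision.grab_frame("top");cv2.imwrite("pics/t10.png",j[...,::-1])
M=model("wrist",s)
for d in vision.silhouettes("spanner_grip","wrist")[:2]:
    rc=cv2.minAreaRect(np.argwhere(d["region"])[:,::-1].astype(np.float32));print(d["score"],d["bbox"],rc,px2z(M,[rc[0]],.02))
for d in vision.silhouettes("mat","wrist")[:2]:
    rc=cv2.minAreaRect(np.argwhere(d["region"])[:,::-1].astype(np.float32));print(d["score"],d["bbox"],px2z(M,cv2.boxPoints(rc),.004).round(3).tolist())
# gauge from w8
T=cv2.imread("pics/w8.png");g=cv2.cvtColor(i,cv2.COLOR_RGB2GRAY);t=cv2.resize(g,(64,40),interpolation=cv2.INTER_AREA)
for r in t: print(''.join(' .:-=+*#%@'[9-min(9,v//26)] for v in r))
# bystander change in top camera
a=cv2.imread("pics/top0.png",0).astype(int);b=cv2.cvtColor(j,cv2.COLOR_RGB2GRAY).astype(int)
df=cv2.resize((abs(cv2.GaussianBlur(np.uint8(a),(5,5),1).astype(int)-cv2.GaussianBlur(np.uint8(b),(5,5),1))>25).astype(np.uint8)*255,(80,50),interpolation=cv2.INTER_AREA)
for r in df[8:40]: print(''.join('#' if v>90 else '.' for v in r))
```

```text
31.6 [ 0.526317   -0.26889879  0.1793361 ] -37.97094899669931 [-0.02204917 -0.73902398  0.43300086]
0.9 [510.1, 276.4, 614.5, 317.9] ((560.8807373046875, 302.1868896484375), (31.280244827270508, 105.82205200195312), 68.0615234375) [[ 0.24504915 -0.40931637  0.02      ]]
0.88 [244.9, 112.1, 388.3, 262.0] ((315.4316101074219, 185.56375122070312), (190.6256103515625, 66.27793884277344), 32.96940612792969) [[ 0.53114924 -0.26899033  0.02      ]]
0.9 [175.9, 27.9, 451.7, 310.3] [[0.66, -0.178, 0.004], [0.668, -0.336, 0.004], [0.407, -0.379, 0.004], [0.366, -0.196, 0.004]]
==++=-..........................:=======...................:+%@%
=++=-............................-=====-....................-*%@
++==........................:....:=====......................-**
+==:.......................*%:....:-==:......................===
==:.......................*%%#...............:..............-==+
=-.......................+%%%%#....  . ......::............-===-
-.......................+%%%%%%*.       ......:: ........:-==-..
.......................=%%%%%%%%+      ........::  .....:--=-:..
......
[... 3965 characters left out ...]
...............########.............................
..........................................########..............................
...................................##....#########..............................
..................................#####..########..................#####........
..................................###########...#.............###########.......
.................................#########..................#############.......
................................#########......##.......##############.###......
................................##########.....##...#################..###......
...............................#####.#####....####################...#.###......
```

Run:
```python
from h import *
s=dict(eef_pos=np.array([.52016,.18068,.22162]),tool_rot=np.array([2.97,1.023,0]))
for f,s in(("w8",s),("w7",dict(eef_pos=np.array([.55948,.17909,.24656]),tool_rot=np.array([np.pi,0,0])))):
    M=model("wrist",s);i=cv2.imread(f"pics/{f}.png")[...,::-1].copy();h=proj(M,[[.6437,.1658,.081]])[0];print(f,h)
    for o in((0,0),(2,0),(0,2)):
        o=gauge(M,i,h+o)[1];print({k:[x for x in v if -10<x[0]<40] for k,v in o.items()})
```

```text
w8 [418.18567483  95.74827086]
{'tip': [(13.3, 778)], 'set': [(15.3, 2344)], 'mid': [(18.6, 2405)]}
{'tip': [(1.3, 78), (15.8, 742)], 'set': [(18.6, 2583)], 'mid': [(24.3, 2373)]}
{'tip': [(15.1, 957)], 'set': [(17.1, 1690)], 'mid': [(21.9, 2364)]}
w7 [332.10754073 101.12426354]
{'tip': [(-2.0, 38), (13.3, 554)], 'set': [(14.9, 2096)], 'mid': [(17.8, 1811)]}
{'tip': [(1.0, 39), (16.4, 550)], 'set': [(18.8, 1982)], 'mid': [(24.6, 1758)]}
{'tip': [(12.8, 577)], 'set': [(14.2, 1593)], 'mid': [(16.7, 1824)]}
```

```bash
python3 -c "
from station import workorder
print(workorder.finish_job())"
```

```text
the job is handed in; nothing more can be done
None
```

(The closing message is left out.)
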